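# Slide the top tile off the stack into the trivet

## Task

Fit the empty dark wooden trivet with the blue tile: slide it sideways off the top of the stack, out through the caddy's open side and across onto the trivet, until it has dropped flat into the trivet's recess. Do not lift it, press on it only gently (the glaze cracks), leave the white tiles stacked in the caddy as they are, and disturb nothing else on the worktop.

Things in the scene. Friction and masses are not known exactly. Their poses are not given: they have to be found in the camera images.
- tile_top: The tile to fit: blue glaze, white painted pattern, 100 x 100 x 8 mm, 0.15 to 0.25 kg, loose, on three white tiles of the same size. Origin: centre of its underside; x, y along its edges (axes like the caddy's), z up. Fingertips pressed on its top with 9 to 12 N drag it along; under about 7 N they slip on the glaze, towards 20 N the tile below comes along too.
- tile_second: White tile with blue pattern under the blue one, loose, 100 x 100 x 8 mm, 0.17 to 0.25 kg, same frame. Only friction keeps it in place.
- tile_third: White tile below that, loose, same size and frame.
- tile_bottom: Lowest white tile, loose, same size and frame, on the caddy's floor.
- tile_caddy: Pale wooden tile caddy, fixed. Origin: on the worktop under the middle of the stack. Floor 7 mm high; the 4 tiles lie on it, top of the stack at 39 mm. Back rail at its +x side (inner face x = +52 mm) and two cheeks (inner faces y = +-52 mm, from x = +30 mm to the rail), all 47 mm high. Open to its -x, where the tiles' edge (x = -50 mm) faces the trivet.
- trivet: Dark wooden trivet, fixed, 132 x 132 mm, beside the caddy's open side with a gap of 4 to 15 mm, edges about parallel to the caddy's. Origin: on the worktop under its middle, axes like the caddy's. Its rim is 29 mm high (2 mm below the blue tile's underside) and 14 mm wide all round a square recess.
- recess (a point): Centre of the trivet's cork recess floor, 25 mm above the worktop; the square recess is 104 x 104 mm and 4 mm deep, axes like the trivet's. A seated tile has its origin within 3 mm of here and stands 4 mm proud of the rim.
- mug: Cream mug on the left half of the worktop, 80 mm wide, 93 mm tall (bystander).
- salt: Salt shaker with grey cap, 44 mm wide, 90 mm tall (bystander).
- pepper: Brown wooden pepper mill, 58 mm wide, 170 mm tall (bystander).
- timer: White domed egg timer, 61 mm wide and tall (bystander).
- tin: Green tin standing left of the trivet, 57 mm wide, 72 mm tall (bystander).

How it is judged:
On the way:
1. the blue tile is slid half off the stack towards the trivet, still lying on it (x of tile_top in the frame of tile_caddy below -0.04 m and z of tile_top in the frame of tile_caddy above 0.027 m and angle between tile_top's own z axis and vertical below 0.2 rad), for 0.1 s.
At the end, for the whole second after the job is handed in: The blue tile lies at rest, flat (within 0.025 rad) on the floor of the trivet's recess, centred within 5 mm and within 1.5 mm in height; the white tiles are within 4 mm of where they started and the bystanders within 15 mm (horizontal distance between tile_top and recess below 0.005 m and z of tile_top in the frame of recess between -0.002 and 0.0015 m and angle between tile_top's own z axis and vertical below 0.025 rad and linear speed of tile_top below 0.01 m/s and distance of each of tile_second, tile_third, tile_bottom from where it was at the start of the episode below 0.004 m and distance of each of mug, salt, pepper, timer, tin from where it was at the start of the episode below 0.015 m); the robot touches nothing.
It fails at once if the fingers press the blue tile with over 40 N, knocking it or leaning on it (contact force between the fingers and tile_top above 40 N).
It fails at once if a white tile is shifted by over 4 mm (distance of any of tile_second, tile_third, tile_bottom from where it was at the start of the episode above 0.004 m).
It fails at once if the blue tile is lifted over 20 mm above its place on the stack (z of tile_top in the frame of tile_caddy above 0.051 m).
It fails at once if a bystander is moved by over 15 mm (distance of any of mug, salt, pepper, timer, tin from where it was at the start of the episode above 0.015 m).
It also fails if it takes over 38 s, if anything falls off the work surface, if the arm or the gripper's body presses on something with over 40 N, if the wrist force passes 120 N, or if a joint passes its speed limit or range.

## Robot

A 7-joint arm with a two-finger parallel gripper is mounted at the origin on a cart in front of the work surface, level with it; the furniture and walls round the work are solid. World frame = base frame: x ahead of the robot, y to its left, z up, the work surface at z = 0. Lengths are in m, angles in rad, forces in N, time in s.
With the tool pointing down it reaches from about 0.425 to 0.875 m from the base axis. Payload 4.7 kg.
Tool frame: the origin (TCP) lies where the fingers leave the gripper's body, on its centre line; the fingertips stand 70 mm ahead of it and the grasp point (between the pads) lies 51 mm ahead of it (pinch_z is the distance from the TCP to the grasp point, in m); z points along the fingers, y is the line along which they close (so a half turn about z gives the same grasp; the last joint's range is limited). The gripper opens to 87 mm and grips with 3 to 60 N. Pads are 19 mm wide; open, the fingers measure 117 mm over their backs; the gripper's body (75 mm by 190 mm) begins 51 mm behind the grasp point.
Start: joints at [1.13, 0.321, -0.07, 1.45, 0.023, 1.371, -0.057], TCP at [0.286, -0.584, 0.292] pointing down, gripper open.
Joint ranges: [-2.86, 2.86], [-0.3, 2.09], [-1.38, 1.24], [0.06, 2.45], [-1.56, 4.7], [0.09, 2.05], [-2.69, 2.69]. Speed limits (rad/s): [2.57, 2.57, 3.14, 3.14, 3.14, 3.14, 3.14].

## Interface

Orientations are given as a 3x3 rotation matrix whose columns are the frame's x, y, z axes.
In Python, from rig import * gives the robot as it stands.
- The arm moves only by the shell command python3 -m inch 'ROWS' [OPENING]. ROWS is JSON, a list of rows, each a list of 6 numbers: the shift along the tool's x, y, z in m, then the turn, a rotation vector about the tool's x, y, z in rad. In form: [[tx, ty, tz, rx, ry, rz], ...]. A call has 1 to 8 rows; each row shifts and turns the commanded pose from where the row before left it, along the tool's axes as they then stand; what a row does not reach is not made up. A row lasts 1/10 s, in which the tool goes at most 50 mm and 8.59 degrees, less where a joint would pass 70% of its speed; a pose out of reach is approached as far as the arm can. A call is refused whole if a number of a shift passes 0.05 or a number of a turn 0.15, either way. A call with a gripper value outside its range is refused whole. OPENING is the finger opening in m, from 0 to 0.087, set as the call begins (- or left out, the last holds). The fingers move at their own pace and stop on an object; the grip force is fixed at half the most. Time passes only in rows, so rows that do not move let the fingers close. It gives the time, the measured TCP pose, the force, the opening and the grip force at its end, in the units of the state.
- sense(): the state, without advancing time (a new reading comes with each control period).
- grab_frame(name): name is "scene" or "side" or "wrist"; returns (picture, depth): 384x512x3 uint8, blue, green, red; 384x512 float32, m along the optical axis (not along the pixel's ray), 0 where there is no reading.
- camera_params(name): a dict with "fx", "fy", "cx", "cy" (pixels), "rvec" (rotation vector, rad) and "tvec" (3), from world to camera coordinates, as OpenCV has them; the wrist camera has in their place "hand_eye" (4x4, takes a point from camera to tool coordinates, whose origin is the TCP and whose axes are the flange's). Camera axes: x right, y down, z forward; pixel columns grow to the right and rows downward; lengths in m; the calibration is good to about 2 mm. A picture is of the moment at which its call begins: read the wrist's pose just before it. camera_params takes no time and is no camera call.
- close_job(): hands the job in; it is judged then, once.
The state is a dict: "time_s": time; "q": joint angles; "joint_velocities": joint speeds; "tau": joint torques, N m; "eef_pos": TCP position; "eef_rot": TCP orientation; "contact_force": force on the tool from outside, world axes, zero at the start; "moment": the same for the moment, N m; "gripper_width": opening from 0.0 (shut) to 1.0 (fully open); "grip_force": force on a finger pad.
Only numpy, scipy, OpenCV 4.12 (cv2) and the standard library are available. Lean on these libraries where they do the work, as an engineer would, in place of code of your own. Each camera call takes 0.05 s, during which the arm holds its last target. There are 200 camera calls.

## Working session

There is one attempt and no reset: what is moved stays moved. The work goes in short steps, Python scripts to look and compute and a shell command to move; the robot and the scene stay as the last step left them, time stands still between calls to the robot, and variables do not carry over. Pictures are saved under pics/ and viewed, at most 10 in all, crops included, and the job is handed in when it is done.

```bash
mkdir -p pics; ls
cat > h.py <<'E'
from rig import *
import numpy as np, cv2
def cam(n,s=None):
    p=camera_params(n);K=np.array([[p['fx'],0,p['cx']],[0,p['fy'],p['cy']],[0,0,1.]])
    if n=='wrist':
        T=np.array(p['hand_eye']);R=np.array(s['eef_rot']);
        return K,R@T[:3,:3],R@T[:3,3]+np.array(s['eef_pos'])
    R=cv2.Rodrigues(np.array(p['rvec'],float))[0];return K,R.T,-R.T@np.array(p['tvec'],float).ravel()
def plane(c,uv,z):
    K,R,o=c;uv=np.atleast_2d(uv).astype(float)
    d=(R@np.linalg.inv(K)@np.c_[uv,np.ones(len(uv))].T).T
    return o+d*((z-o[2])/d[:,2])[:,None]
E
python3 - <<'E'
from h import *
s=sense();print({k:np.round(v,3).tolist() for k,v in s.items()})
a,d=grab_frame('scene');b,e=grab_frame('side')
np.savez('f.npz',a=a,d=d,b=b,e=e)
cv2.imwrite('pics/scene.png',a);cv2.imwrite('pics/side.png',b)
for n in('scene','side'):print(cam(n))
print(camera_params('wrist'))
E
```

```text
pics
{'time_s': 0.0, 'q': [1.13, 0.322, -0.07, 1.452, 0.023, 1.371, -0.057], 'joint_velocities': [-0.002, 0.001, -0.0, 0.001, -0.0, -0.001, -0.001], 'tau': [0.0, -49.129, -0.404, -31.253, -0.064, 0.044, 0.0], 'eef_pos': [0.285, -0.584, 0.291], 'eef_rot': [[0.898, 0.439, -0.001], [0.439, -0.898, 0.002], [-0.0, -0.002, -1.0]], 'contact_force': [0.241, -0.319, -0.16], 'moment': [0.023, 0.046, 0.002], 'grip_force': 0.0, 'gripper_width': 1.002}
(array([[452.41314072,   0.        , 260.06353012],
       [  0.        , 452.41314072, 184.70054795],
       [  0.        ,   0.        ,   1.        ]]), array([[ 0.7987482 , -0.23891069,  0.55219833],
       [-0.60156665, -0.33374812,  0.7257615 ],
       [ 0.01090297, -0.91188479, -0.41030142]]), array([-0.00309756, -0.56802696,  0.43284393]))
(array([[375.68008487,   0.        , 253.37933231],
       [  0.        , 375.68008487, 194.75896678],
       [  0.        ,   0.        ,   1.        ]]), array([[ 0.98480723, -0.09328156,  0.14646937],
       [-0.17318184, -0.58955785,  0.78894207],
       [ 0.01275842, -0.80232169, -0.59675551]]), array([ 0.38644517, -0.55819055,  0.57900044]))
{'fx': 326.17252329050535, 'fy': 326.17252329050535, 'cx': 259.07811552026413, 'cy': 195.07921644069197, 'hand_eye': array([[-7.95435062e-05, -9.65926360e-01, -2.58817042e-01,
         7.03970248e-02],
       [ 9.99999984e-01, -1.18621937e-04,  1.35371886e-04,
         3.63759512e-04],
       [-1.61460652e-04, -2.58817027e-01,  9.65926354e-01,
        -9.23469642e-02],
       [ 0.00000000e+00,  0.00000000e+00,  0.00000000e+00,
         1.00000000e+00]])}
```

View pics/scene.png

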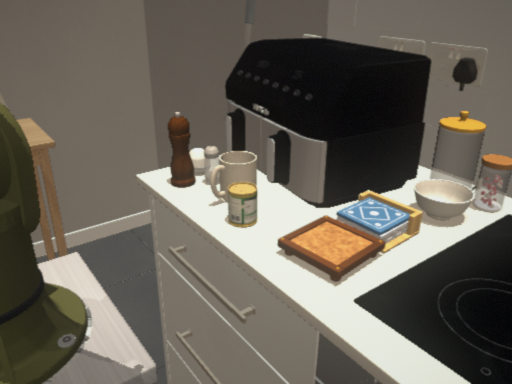

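View pics/side.png

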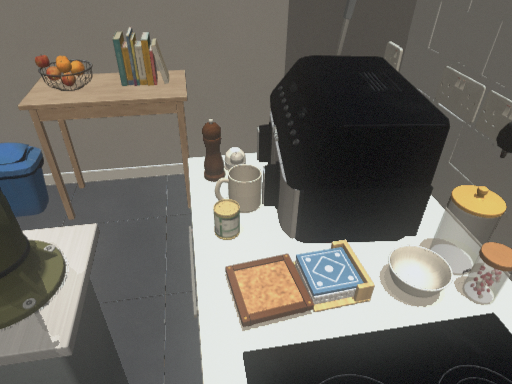

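The scene view shows the blue tile at about (375,217) in its caddy, and the trivet with its orange cork at (332,245). The air fryer is behind them and the tin at (243,205). The side view has the tile at (330,273) and the trivet at (268,288).

```bash
cat > m.py <<'E'
from h import *
def rect(c,img,kind,z,show=True):
    hsv=cv2.cvtColor(img,cv2.COLOR_BGR2HSV)
    lo,hi=((98,90,60),(118,255,255)) if kind=='blue' else ((8,130,130),(17,255,255))
    m=cv2.inRange(hsv,lo,hi);m=cv2.morphologyEx(m,cv2.MORPH_CLOSE,np.ones((7,7)))
    cs=[q for q in cv2.findContours(m,cv2.RETR_EXTERNAL,cv2.CHAIN_APPROX_NONE)[0]]
    q=max(cs,key=cv2.contourArea)
    P=plane(c,cv2.convexHull(q)[:,0],z)[:,:2]
    (ctr,sz,ang)=cv2.minAreaRect((P*1000).astype(np.float32))
    return np.round(ctr,1),np.round(sz,1),round(ang,2),cv2.boundingRect(q)
E
python3 - <<'E'
from m import *
f=np.load('f.npz')
for n,k in(('scene','a'),('side','b')):
    c=cam(n)
    print(n,'blue',rect(c,f[k],'blue',.039));print(n,'cork',rect(c,f[k],'cork',.025))
    # depth height map of tall things near the work
    d=f['d' if k=='a' else 'e'];K,R,o=c
    v,u=np.nonzero(d>0);D=d[v,u];X=(R@(np.linalg.inv(K)@np.c_[u,v,np.ones(len(u))].T*D)).T+o
    w=(X[:,2]>.06)&(X[:,0]>.3)&(X[:,0]<1)&(abs(X[:,1])<.5)
    H,_,_=np.histogram2d(X[w,0],X[w,1],bins=[np.arange(.3,1.01,.05),np.arange(-.5,.51,.05)])
    M=np.zeros(H.shape);np.maximum.at(M,(((X[w,0]-.3)/.05).astype(int).clip(0,13),((X[w,1]+.5)/.05).astype(int).clip(0,19)),X[w,2])
    print((M*100).round().astype(int))
E
```

```text
scene blue (array([ 620.1, -101.7]), array([99.7, 99.6]), 3.54, (338, 198, 71, 35))
scene cork (array([ 504.9, -105.4]), array([130. , 127.8]), 6.59, (280, 216, 104, 55))
[[ 0  0  0  0  0  0  0  0  0  0  0  0  0  0  0  0  0  0  0  0]
 [ 0  0  0  0  0  0  0  0  0  0  0  0  0  0  0  0  0  0  0  0]
 [ 0  0  0  0  0  0  0  0  0  0  7  7  7  9  0 16 17  0  0  0]
 [ 0  0  0  0  0  0  0  0  0  0  7  7 10 10  9 15 16  6  0  0]
 [ 0  0  0  0  0  0  0  0  0  0  0 16 16 10 10  9  6  6  0  0]
 [ 0  0  0  0  0  0  0  0  0 25 26 25 25 24 24 22 21 20  0  0]
 [ 0  0  0  0  0  0  0  0  0 30 30 30 30 30 29 29 28 27  0  0]
 [ 0  0  0  0  0  0  0  0  0 30 30 30 30 30 30 30 30 30  0  0]
 [ 0  0  0  0  0  0  0  0  0 30 30 30 30 30 30 30 30 30  0  0]
 [ 0  0  0  0  0  0  0  0  0 30 30 30 30 30 30 30 30 30  0  0]
 [ 0  0  0  0  0  0  0  0  0 30 30 30 30 30 30 30 30  0  0  0]
 [ 0  0  0  0  0 11 11 17 19 17  0  0 30 30 30 30 30  0  0  0]
 [ 0  0  0  0  0 11 11 17 19 17  0  0  0  0  0  0  0  0  0  0]
 [ 0  0  0  0  0  0 15 36 40 40 40 40 40 40 39 39 39 39 39 38]]
side blue (array([-56.5, 346.9]), array([ 97. 
[... 302 characters left out ...]
 0  0]
 [ 0  0  0  0  0  0  0  0  0  0  0  7  9  9  9 15 15  0  0  0]
 [ 0  0  0  0  0  0  0  0  0  0  0 15 15  9  9  9  6  6  0  0]
 [ 0  0  0  0  0  0  0  0  0 26 26 25 25 24 24 23 21 20  0  0]
 [ 0  0  0  0  0  0  0  0  0 30 30 30 29 29 29 29 28 27  0  0]
 [ 0  0  0  0  0  0  0  0  0 30 30 30 30 30 30 30 30 30  0  0]
 [ 0  0  0  0  0  0  0  0  0 30 30 30 30 30 30 30 30 30  0  0]
 [ 0  0  0  0  0  0  0  0  0 30 30 30 30 30 30 30 30 30  0  0]
 [ 0  0  0  0  0  0  0  0  0 30 30 30 30 30 30 30 30 30  0  0]
 [ 0  0  0  0  0 11 11 17 19 17  0  0 30 30 30 30 30 30  0  0]
 [ 0  0  0  0  0 10 11 17 19 16  0  0  0  0  0  0  0  0  0  0]
 [ 0  0  0  0  0  0  0 10 18 28 35 43 46 45 45 44 43 42 41 41]]
```

Run:
```python
from m import *
f=np.load('f.npz')
c=cam('scene')
hsv=cv2.cvtColor(f['a'],cv2.COLOR_BGR2HSV)
print('cork rim h',rect(c,f['a'],'cork',.029))
b=f['b'].copy();b[:, :200]=0;b[:230]=0;cs=cam('side')
print('side',rect(cs,b,'blue',.039),rect(cs,b,'cork',.029))
for k,n in(('d','scene'),('e','side')):
    d=f[k];K,R,o=cam(n)
    v,u=np.nonzero(d>0);D=d[v,u];X=(R@(np.linalg.inv(K)@np.c_[u,v,np.ones(len(u))].T*D)).T+o
    for z0,z1 in((.06,.12),(.12,.2),(.2,.32)):
        r=[]
        for x in np.arange(.48,.8,.02):
            w=(X[:,2]>z0)&(X[:,2]<z1)&(abs(X[:,0]-x)<.01)&(abs(X[:,1])<.3)
            r.append(round(np.percentile(X[w,1],1)*1000) if w.sum()>20 else None)
        print(n,z0,r)
```

```text
cork rim h (array([ 499.9, -110. ]), array([128.7, 126.5]), 6.59, (280, 216, 104, 55))
side (array([ 620.7, -100.2]), array([93. , 94.9]), 3.53, (299, 248, 57, 44)) (array([1002.5, -107.2]), array([36. , 16.6]), 51.08, (502, 247, 10, 13))
scene 0.06 [70, 132, 89, 82, 1, -9, -13, -16, -18, -21, -23, -25, -28, -30, -33, -35, -38]
scene 0.12 [None, None, 90, 82, -5, -13, -16, -19, -21, -23, -26, -28, -31, -34, -36, -38, -41]
scene 0.2 [None, None, None, None, -4, -10, -15, -18, -20, -22, -25, -27, -30, -32, -34, -37, -39]
side 0.06 [74, 134, 91, 84, 1, -7, -11, -14, -16, -18, -20, -23, -25, -28, -30, -33, -35]
side 0.12 [None, None, 91, 84, -5, -11, -14, -17, -19, -22, -23, -27, -29, -31, -34, -36, -38]
side 0.2 [None, None, None, None, -2, -9, -13, -16, -18, -20, -22, -25, -27, -29, -32, -34, -37]
```

```bash
cat >> h.py <<'E'
from scipy.spatial.transform import Rotation as Ro
def rows(D,n,yaw=0,R=None):
    "rows for world shift D (m) and world heading change yaw (deg) in n rows"
    R=np.array(sense()['eef_rot']) if R is None else R
    out=[]
    for i in range(n):
        t=R.T@(np.array(D)/n);w=R.T@np.array([0,0,np.radians(yaw)/n])
        out.append([round(x,4) for x in t]+[round(x,3) for x in w]);R=R@Ro.from_rotvec(w).as_matrix()
    return out
E
python3 - <<'E'
from h import *
print(rows(np.array([.56,-.105,.22])-sense()['eef_pos'],14,-86))
E
```

```text
[[np.float64(0.0326), np.float64(-0.0221), np.float64(0.0051), np.float64(0.0), np.float64(0.0), np.float64(0.107)], [np.float64(0.0301), np.float64(-0.0255), np.float64(0.0051), np.float64(0.0), np.float64(0.0), np.float64(0.107)], [np.float64(0.0272), np.float64(-0.0285), np.float64(0.0051), np.float64(0.0), np.float64(0.0), np.float64(0.107)], [np.float64(0.024), np.float64(-0.0313), np.float64(0.0051), np.float64(0.0), np.float64(0.0), np.float64(0.107)], [np.float64(0.0205), np.float64(-0.0337), np.float64(0.0051), np.float64(0.0), np.float64(0.0), np.float64(0.107)], [np.float64(0.0168), np.float64(-0.0357), np.float64(0.0051), np.float64(0.0), np.float64(0.0), np.float64(0.107)], [np.float64(0.0129), np.float64(-0.0372), np.float64(0.0052), np.float64(0.0), np.float64(0.0), np.float64(0.107)], [np.float64(0.0088), np.float64(-0.0384), np.float64(0.0052), np.float64(0.0), np.float64(0.0), np.float64(0.107)], [np.float64(0.0046), np.float64(-0.0391), np.float64(0.0052), np.float64(0.0), np.float64(0.0), np.float64(0.107)], [np.float64(0.0004), np.float64(-0.0394), np.float64(0.0052), np.float64(0.0), np.float64(0.0), np.float64(0.107)], [np.float64(-0.0038), np.float64(-0.0392), np.float64(0.0052), np.float64(0.0), np.float64(0.0), np.float64(0.107)], [np.float64(-0.008), np.float64(-0.0386), np.float64(0.0052), np.float64(0.0), np.float64(0.0), np.float64(0.107)], [np.float64(-0.0121), np.float64(-0.0375), np.float64(0.0052), np.float64(0.0), np.float64(0.0), np.float64(0.107)], [np.float64(-0.016), np.float64(-0.036), np.float64(0.0052), np.float64(0.0), np.float64(0.0), np.float64(0.107)]]
```

```bash
sed -i 's/\[round(x,4) for x in t\]+\[round(x,3) for x in w\]/[round(float(x),4) for x in t]+[round(float(x),3) for x in w]/' h.py
python3 -m inch '[[0.033,-0.022,0.005,0,0,0.107],[0.030,-0.0255,0.005,0,0,0.107],[0.027,-0.0285,0.005,0,0,0.107],[0.024,-0.031,0.005,0,0,0.107],[0.0205,-0.0335,0.005,0,0,0.107],[0.017,-0.0355,0.005,0,0,0.107],[0.013,-0.037,0.005,0,0,0.107],[0.009,-0.0385,0.005,0,0,0.107]]' 0.03
python3 -c "
from h import *
s=sense();print(np.round(s['q'],2),np.round(s['eef_rot'],2).tolist());print(rows(np.array([.56,-.105,.22])-s['eef_pos'],6,-60-np.degrees(np.arctan2(s['eef_rot'][1][0],s['eef_rot'][0][0]))))"
```

```text
time_s: 0.9
eef_pos: [0.4432, -0.3096, 0.2518]
eef_rot: [[0.919, -0.395, -0.0], [-0.395, -0.919, 0.0], [-0.0, 0.0, -1.0]]
contact_force: [0.3, -0.0, -0.7]
gripper_width: 0.385
grip_force: 0.0
[ 0.74  0.12 -0.2   1.77  0.03  1.25 -1.44] [[0.92, -0.39, -0.0], [-0.39, -0.92, 0.0], [-0.0, 0.0, -1.0]]
[[0.0044, -0.039, 0.0053, 0.0, -0.0, 0.107], [0.0002, -0.0393, 0.0053, 0.0, -0.0, 0.107], [-0.004, -0.0391, 0.0053, 0.0, -0.0, 0.107], [-0.0081, -0.0384, 0.0053, 0.0, -0.0, 0.107], [-0.0122, -0.0373, 0.0053, 0.0, -0.0, 0.107], [-0.0161, -0.0358, 0.0053, 0.0, -0.0, 0.107]]
```

```bash
python3 -m inch '[[0.0045,-0.039,0.005,0,0,0.107],[0,-0.0395,0.005,0,0,0.107],[-0.004,-0.039,0.005,0,0,0.107],[-0.008,-0.0385,0.005,0,0,0.107],[-0.012,-0.0375,0.005,0,0,0.107],[-0.016,-0.036,0.005,0,0,0.107],[0,0,0,0,0,0],[0,0,0,0,0,0]]'
python3 - <<'E'
from m import *
s=sense();print(np.round(s['q'],2),s['eef_pos'],s['contact_force'])
a,d=grab_frame('wrist');np.savez('w.npz',a=a,d=d,p=s['eef_pos'],r=s['eef_rot']);cv2.imwrite('pics/w1.png',a)
c=cam('wrist',s)
print(rect(c,a,'blue',.039),rect(c,a,'cork',.025))
E
```

```text
time_s: 1.7
eef_pos: [0.5591, -0.1048, 0.2216]
eef_rot: [[0.506, -0.862, -0.001], [-0.862, -0.506, 0.0], [-0.001, 0.001, -1.0]]
contact_force: [0.3, -0.8, -0.0]
gripper_width: 0.346
grip_force: 0.0
[ 0.43  0.21 -0.33  1.74  0.07  1.2  -2.53] [ 0.55913505 -0.10476175  0.22157309] [ 0.31009758 -0.83885929 -0.04475909]
(array([ 620.8, -100.5]), array([97.6, 97.2]), 3.47, (120, 80, 150, 125)) (array([ 493.5, -120. ]), array([148.9,  94.9]), 27.16, (246, 157, 168, 98))
```

View pics/w1.png

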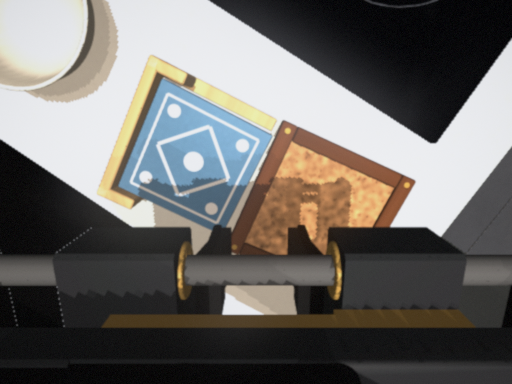

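The wrist view has the whole blue tile, centred near (195,160). The trivet's outer rim corners are near (284,121) and (414,181); its near side is hidden by the fingers.

Run:
```python
from m import *
def sub(pts,k):  # fit line of contour points (world) 
    return
f=np.load('w.npz');s={'eef_pos':f['p'],'eef_rot':f['r']};c=cam('wrist',s)
g=np.load('f.npz')
for name,img,c,box in(('w',f['a'],c,(225,110,430,228)),('scene',g['a'],cam('scene'),(270,210,390,278)),('side',g['b'],cam('side'),(215,250,315,325))):
    hsv=cv2.cvtColor(img,cv2.COLOR_BGR2HSV)
    m=cv2.inRange(hsv,(0,95,15),(18,255,255))|cv2.inRange(hsv,(170,95,15),(180,255,255))
    k=np.zeros_like(m);x0,y0,x1,y1=box;k[y0:y1,x0:x1]=m[y0:y1,x0:x1];k=cv2.morphologyEx(k,cv2.MORPH_OPEN,np.ones((3,3)))
    q=max(cv2.findContours(k,cv2.RETR_EXTERNAL,cv2.CHAIN_APPROX_NONE)[0],key=cv2.contourArea)
    P=plane(c,q[:,0],.029)[:,:2]*1000
    a=np.radians(3.5);ex=np.array([np.cos(a),np.sin(a)]);ey=np.array([-ex[1],ex[0]])
    L=(P-[620.8,-100.5])@np.c_[ex,ey]   # caddy frame
    print(name,'ext',L.min(0).round(1),L.max(0).round(1),'minrect',cv2.minAreaRect(P.astype(np.float32)))
    u0,v0=L.min(0);u1=L[:,0].max();v1=L[:,1].max()
    for nm,ax,val in(('-y',1,v0),('-x',0,u0),('+x',0,u1),('+y',1,v1)):
        o=1-ax
        w=(abs(L[:,ax]-val)<6)
        lo,hi=L[w,o].min(),L[w,o].max();w&=(L[:,o]>lo+8)&(L[:,o]<hi-8)
        if w.sum()<8: continue
        vx,vy,x,y=cv2.fitLine(L[w].astype(np.float32),cv2.DIST_HUBER,0,.01,.01).ravel()
        t=np.degrees(np.arctan2(vy,vx)) ; print(nm,w.sum(),'angle rel',round((t+45)%90-45,2),'pos',np.median(L[w,ax]).round(1),'span',lo.round(),hi.round())
```

```text
w ext [-185.4  -70.1] [-54.1  41.2] minrect ((501.0994567871094, -122.4906005859375), (130.13870239257812, 104.87799072265625), 6.640250205993652)
-y 94 angle rel 3.17 pos -67.1 span -183.0 -73.0
-x 32 angle rel 2.96 pos -183.9 span -70.0 -20.0
+x 90 angle rel 3.01 pos -56.3 span -64.0 41.0
scene ext [-198.   -80.4] [-52.7  65.2] minrect ((494.4300842285156, -116.84478759765625), (144.55319213867188, 140.9952392578125), 6.452482223510742)
-y 36 angle rel 2.49 pos -77.0 span -196.0 -77.0
-x 37 angle rel -1.41 pos -195.1 span -80.0 53.0
+x 41 angle rel 2.9 pos -55.9 span -66.0 39.0
+y 26 angle rel 2.33 pos 61.2 span -157.0 -61.0
side ext [-189.6  -69.4] [-55.4  63.2] minrect ((498.52838134765625, -111.26222229003906), (129.60000610351562, 127.8641586303711), 6.337395668029785)
-y 51 angle rel 2.67 pos -66.7 span -184.0 -76.0
-x 45 angle rel 2.79 pos -186.6 span -66.0 57.0
+x 36 angle rel 2.08 pos -58.3 span -63.0 39.0
+y 27 angle rel 0.07 pos 58.9 span -156.0 -63.0
```

```bash
python3 -c "
from h import *
s=sense();print(rows(np.array([.6208,-.1005,.120])-s['eef_pos'],4))"
```

```text
[[0.0065, -0.0142, 0.0254, 0.0, 0.0, 0.0], [0.0065, -0.0142, 0.0254, 0.0, 0.0, 0.0], [0.0065, -0.0142, 0.0254, 0.0, 0.0, 0.0], [0.0065, -0.0142, 0.0254, 0.0, 0.0, 0.0]]
```

```bash
python3 -m inch '[[0.0065,-0.0142,0.0254,0,0,0],[0.0065,-0.0142,0.0254,0,0,0],[0.0065,-0.0142,0.0254,0,0,0],[0.0065,-0.0142,0.0254,0,0,0],[0,0,0,0,0,0],[0,0,0,0,0,0],[0,0,0.003,0,0,0],[0,0,0.002,0,0,0]]'
python3 -m inch '[[0,0,0.002,0,0,0],[0,0,0.001,0,0,0],[0,0,0,0,0,0]]'
```

```text
time_s: 2.55
eef_pos: [0.6216, -0.1006, 0.1172]
eef_rot: [[0.503, -0.864, 0.002], [-0.864, -0.503, -0.001], [0.002, -0.001, -1.0]]
contact_force: [0.2, -0.5, 0.3]
gripper_width: 0.346
grip_force: 0.0
time_s: 2.85
eef_pos: [0.6213, -0.0997, 0.1128]
eef_rot: [[0.504, -0.864, 0.0], [-0.864, -0.504, -0.0], [0.0, -0.0, -1.0]]
contact_force: [0.4, -0.2, 0.6]
gripper_width: 0.345
grip_force: 0.0
```

```bash
for i in 1; do python3 -m inch '[[0,0,0.001,0,0,0],[0,0,0.001,0,0,0],[0,0,0,0,0,0]]' | grep -E "pos|force"; done
python3 -m inch '[[0,0,0.001,0,0,0],[0,0,0,0,0,0]]' | grep -E "pos|force"
```

```text
eef_pos: [0.6213, -0.0997, 0.1104]
contact_force: [0.4, 0.6, 0.5]
grip_force: 0.0
eef_pos: [0.6213, -0.0996, 0.1094]
contact_force: [-0.2, 0.2, 0.1]
grip_force: 0.0
```

```bash
python3 -m inch '[[0,0,0.001,0,0,0],[0,0,0,0,0,0]]' | grep -E "pos|force"
```

```text
eef_pos: [0.6216, -0.0997, 0.1093]
contact_force: [-0.3, 1.0, 3.9]
grip_force: 1.8
```

```bash
python3 -m inch '[[0,0,0.001,0,0,0],[0,0,0,0,0,0]]' | grep -E "pos|force"
python3 -c "
from h import *
R=np.array(sense()['eef_rot']);a=np.radians(3.5)
print(rows(-.024*np.array([np.cos(a),np.sin(a),0]),8))"
```

```text
eef_pos: [0.6221, -0.0998, 0.1092]
contact_force: [-1.9, -0.1, 8.3]
grip_force: 3.9
[[-0.0013, 0.0027, -0.0, 0.0, 0.0, 0.0], [-0.0013, 0.0027, -0.0, 0.0, 0.0, 0.0], [-0.0013, 0.0027, -0.0, 0.0, 0.0, 0.0], [-0.0013, 0.0027, -0.0, 0.0, 0.0, 0.0], [-0.0013, 0.0027, -0.0, 0.0, 0.0, 0.0], [-0.0013, 0.0027, -0.0, 0.0, 0.0, 0.0], [-0.0013, 0.0027, -0.0, 0.0, 0.0, 0.0], [-0.0013, 0.0027, -0.0, 0.0, 0.0, 0.0]]
```

```bash
python3 -m inch '[[0,0,0.0005,0,0,0],[-0.0007,0.0013,0,0,0,0],[-0.0013,0.0027,0,0,0,0],[-0.0013,0.0027,0,0,0,0]]' | grep -E "pos|force"
python3 -m inch '[[-0.0013,0.0027,0,0,0,0],[-0.0013,0.0027,0,0,0,0],[-0.0013,0.0027,0,0,0,0],[0,0,0,0,0,0]]' | grep -E "time|pos|force"
python3 - <<'E'
from m import *
s=sense();a,d=grab_frame('scene');b,e=grab_frame('side');cv2.imwrite('pics/s2.png',a)
print(rect(cam('scene'),a,'blue',.039));b[:, :200]=0;b[:230]=0;print(rect(cam('side'),b,'blue',.039))
E
```

```text
eef_pos: [0.6162, -0.1002, 0.1092]
contact_force: [2.7, 0.3, 6.3]
grip_force: 3.2
time_s: 4.55
eef_pos: [0.6067, -0.101, 0.1092]
contact_force: [0.7, 0.2, 6.7]
grip_force: 3.7
(array([ 604.7, -108.4]), array([99.3, 89.8]), 4.25, (343, 205, 64, 31))
(array([ 616. , -131.7]), array([85.6, 34.2]), 6.03, (314, 271, 44, 23))
```

Run:
```python
from m import *
s=sense();a,d=grab_frame('wrist');cv2.imwrite('pics/w2.png',a);np.savez('w2.npz',a=a,d=d,p=s['eef_pos'],r=s['eef_rot'])
print(s['eef_pos'],s['contact_force'],rect(cam('wrist',s),a,'blue',.039))
```

```text
[ 0.60676998 -0.10099765  0.10917728] [0.64884682 0.36126649 8.3037854 ] (array([ 611. , -118.2]), array([105.5,  63.9]), 4.22, (154, 121, 232, 133))
```

View pics/w2.png

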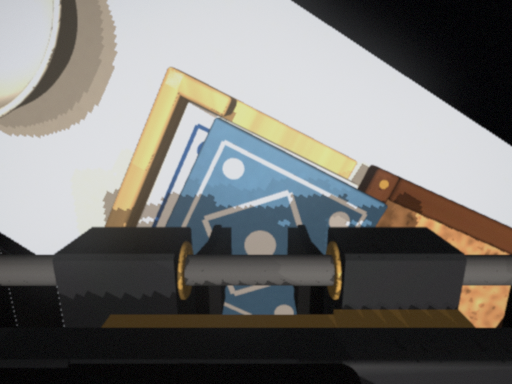

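The wrist view shows the blue tile about 15 mm out, with its corner at (217,120) and its long edge running to (385,205). The white tile behind it stays against the rail.

```bash
cat > t.py <<'E'
from m import *
TR=np.array([499.6,-110.2,6.6]); CA=np.array([620.8,-100.5,3.5])
def fr(yaw):
    a=np.radians(yaw);return np.array([[np.cos(a),-np.sin(a)],[np.sin(a),np.cos(a)]])
def track(s,a,z=.039,yaw=4.):
    "tile pose (mm, deg) from its -y edge and +x edge in the wrist view"
    c=cam('wrist',s);hsv=cv2.cvtColor(a,cv2.COLOR_BGR2HSV)
    m=cv2.inRange(hsv,(98,90,25),(118,255,255));m[225:]=0
    m=cv2.morphologyEx(m,cv2.MORPH_OPEN,np.ones((5,5)))
    q=max(cv2.findContours(m,cv2.RETR_EXTERNAL,cv2.CHAIN_APPROX_NONE)[0],key=cv2.contourArea)
    q=q[:,0];q=q[(q[:,1]<218)&(q[:,0]>2)&(q[:,0]<509)];P=plane(c,q,z)[:,:2]*1000
    for _ in range(3):
        R=fr(yaw);L=P@R
        v0=np.percentile(L[:,1],3);w=(L[:,1]<v0+4);x0,x1=L[w,0].min(),L[w,0].max();w&=(L[:,0]>x0+10)&(L[:,0]<x1-10)
        vx,vy,_,_=cv2.fitLine(L[w].astype(np.float32),cv2.DIST_HUBER,0,.01,.01).ravel();yaw+=np.degrees(np.arctan(vy/vx))
    R=fr(yaw);L=P@R;ye=np.median(L[w,1])
    g=(L[:,0]>L[:,0].max()-3)&(L[:,1]>ye+5);g2=(L[:,0]<L[:,0].min()+3)&(L[:,1]>ye+5)
    xe=np.median(L[g,0]) if g.sum()>3 else np.nan
    xm=np.median(L[g2,0]) if g2.sum()>3 else np.nan
    C=R@[xe-49.5,ye+49.5]
    o=np.round([*C,yaw],1)
    print('tile',o,'n',w.sum(),g.sum(),'len',round(xe-xm,1),'in caddy',np.round((C-CA[:2])@fr(3.5),1),'to trivet',np.round((TR[:2]-C),1),round(TR[2]-yaw,1))
    print('tcp',np.round(s['eef_pos'],4),'F',np.round(s['contact_force'],1),'t',s['time_s'],'q7',round(s['q'][6],2))
    return o
if __name__=='__main__':
    import sys
    s=sense();a,d=grab_frame('wrist');np.savez('wl.npz',a=a,d=d,p=s['eef_pos'],r=s['eef_rot']);track(s,a)
E
python3 - <<'E'
from t import *
for n in('w','w2'):
    f=np.load(n+'.npz');track({'eef_pos':f['p'],'eef_rot':f['r'],'contact_force':[0],'time_s':0,'q':[0]*7},f['a'])
E
```

```text
Traceback (most recent call last):
  File "t.py", line 15, in track
    vx,vy,_,_=cv2.fitLine(L[w].astype(np.float32),cv2.DIST_HUBER,0,.01,.01).ravel();yaw+=np.degrees(np.arctan(vy/vx))
              ~~~~~~~~~~~^^^^^^^^^^^^^^^^^^^^^^^^^^^^^^^^^^^^^^^^^^^^^^^^^^
cv2.error: OpenCV(4.12.0) /io/opencv/modules/imgproc/src/linefit.cpp:50: error: (-215:Assertion failed) count > 0 in function 'fitLine2D_wods'
```

```bash
sed -i 's/    m=cv2.morphologyEx(m,cv2.MORPH_OPEN,np.ones((5,5)))/    m=cv2.morphologyEx(cv2.morphologyEx(m,cv2.MORPH_CLOSE,np.ones((7,7))),cv2.MORPH_OPEN,np.ones((9,9)))/' t.py
python3 - <<'E'
from t import *
for n in('w','w2'):
    f=np.load(n+'.npz');track({'eef_pos':f['p'],'eef_rot':f['r'],'contact_force':[0],'time_s':0,'q':[0]*7},f['a'])
E
```

```text
tile [619.5 -98.9   3.1] n 84 97 len 96.4 in caddy [-1.2  1.6] to trivet [-119.9  -11.3] 3.5
tcp [ 0.5591 -0.1048  0.2216] F [0] t 0 q7 0
tile [ 605.5 -100.4    4.2] n 139 66 len 97.6 in caddy [-15.3   1. ] to trivet [-105.9   -9.8] 2.4
tcp [ 0.6068 -0.101   0.1092] F [0] t 0 q7 0
```

```bash
sed -i 's/xe-49.5,ye+49.5/xe-48.5,ye+48.5/' t.py
python3 -m inch '[[0,0,0.0005,0,0,0],[-0.0013,0.0027,0,0,0,0],[-0.0013,0.0027,0,0,0,0],[-0.0013,0.0027,0,0,0,0],[-0.0013,0.0027,0,0,0,0],[-0.0013,0.0027,0,0,0,0],[-0.0013,0.0027,0,0,0,0],[0,0,0,0,0,0]]' | grep -E "force"
python3 t.py
python3 -c "
from h import *
print(rows([-.024,-.0019,0],8,2.4)[0::7])"
```

```text
contact_force: [0.3, -0.2, 8.5]
grip_force: 4.4
tile [ 588.8 -102.8    4.6] n 138 64 len 97.6 in caddy [-32.   -0.4] to trivet [-89.2  -7.4] 2.0
tcp [ 0.5893 -0.1025  0.1092] F [ 0.3 -0.2  8.5] t 5.5 q7 -2.59
[[-0.0013, 0.0027, -0.0, 0.0, -0.0, -0.005], [-0.0014, 0.0027, -0.0, 0.0, -0.0, -0.005]]
```

```bash
python3 -m inch '[[-0.0013,0.0027,0,0,0,-0.005],[-0.0013,0.0027,0,0,0,-0.005],[-0.0013,0.0027,0,0,0,-0.005],[-0.0013,0.0027,0,0,0,-0.005],[0,0,0,0,0,0]]' | grep -E "force|pos"
python3 -m inch '[[-0.0013,0.0027,0,0,0,-0.005],[-0.0013,0.0027,0,0,0,-0.005],[0,0,0,0,0,0]]' | grep -E "force|pos"
python3 t.py
```

```text
eef_pos: [0.5775, -0.1035, 0.1092]
contact_force: [0.6, 0.4, 8.6]
grip_force: 4.4
eef_pos: [0.5715, -0.1041, 0.1091]
contact_force: [0.2, 0.7, 7.8]
grip_force: 4.4
tile [ 579.1 -103.8    6. ] n 139 22 len 105.3 in caddy [-41.8  -0.7] to trivet [-79.5  -6.4] 0.6
tcp [ 0.5715 -0.1041  0.1091] F [0.2 0.7 7.8] t 6.35 q7 -2.55
```

```bash
python3 -m inch '[[-0.0013,0.0027,0,0,0,-0.003],[-0.0013,0.0027,0,0,0,-0.003],[-0.0013,0.0027,0,0,0,0],[0,0,0,0,0,0]]' | grep -E "force|pos"
python3 -m inch '[[-0.0013,0.0027,0,0,0,0],[-0.0013,0.0027,0,0,0,0],[0,0,0,0,0,0]]' | grep -E "force|pos"
python3 t.py;python3 -c "
import numpy as np,cv2
cv2.imwrite('pics/w3.png',np.load('wl.npz')['a'])"
```

```text
eef_pos: [0.5626, -0.1051, 0.109]
contact_force: [0.1, -0.9, 9.0]
grip_force: 4.3
eef_pos: [0.5566, -0.1058, 0.1091]
contact_force: [0.6, 0.4, 8.0]
grip_force: 4.2
tile [ 558.7 -106.3    6.7] n 135 22 len 97.8 in caddy [-62.4  -2. ] to trivet [-59.1  -3.9] -0.1
tcp [ 0.5566 -0.1058  0.1091] F [0.6 0.4 8. ] t 7.1 q7 -2.53
```

View pics/w3.png

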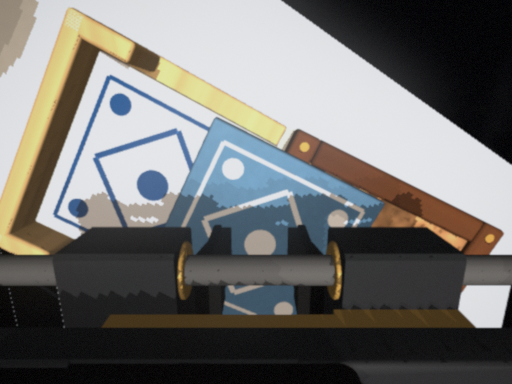

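The blue tile now bridges the stack edge and the trivet, its corner at (217,120), parallel to the rim whose outer edge runs from (298,130) to (503,232). The white tile hasn't moved.

```bash
cat > r.py <<'E'
from t import *
def rim(s,a,yaw=6.6):
    "trivet's -y outer edge (z=29 mm) and tile's -y edge, in the trivet-aligned frame"
    c=cam('wrist',s);hsv=cv2.cvtColor(a,cv2.COLOR_BGR2HSV)
    white=((hsv[:,:,1]<60)&(hsv[:,:,2]>150)).astype(np.uint8)*255
    m=cv2.inRange(hsv,(0,95,15),(13,255,170));m=cv2.morphologyEx(m,cv2.MORPH_OPEN,np.ones((5,5)));m[225:]=0;m[:,:285]=0
    q=max(cv2.findContours(m,cv2.RETR_EXTERNAL,cv2.CHAIN_APPROX_NONE)[0],key=cv2.contourArea)[:,0]
    q=q[(q[:,1]<218)&(q[:,0]<508)];L=plane(c,q,.029)[:,:2]*1000@fr(yaw)
    v0=np.percentile(L[:,1],3);w=L[:,1]<v0+4;x0,x1=L[w,0].min(),L[w,0].max();w&=(L[:,0]>x0+12)&(L[:,0]<x1-12)
    vx,vy,_,_=cv2.fitLine(L[w].astype(np.float32),cv2.DIST_HUBER,0,.01,.01).ravel()
    print('rim: angle',round(yaw+np.degrees(np.arctan(vy/vx)),2),'outer -y edge',np.median(L[w,1]).round(1),'n',w.sum(),'x',x0.round(1),x1.round(1))
    o=track(s,a);p=fr(yaw).T@o[:2];print('tile -y edge',np.round(p[1]-50,1),'-> lateral offset (0 = centred)',np.round(p[1]-50-np.median(L[w,1])-16,1))
if __name__=='__main__':
    f=np.load('wl.npz');s=sense();s=dict(s,eef_pos=f['p'],eef_rot=f['r']);rim(s,f['a'])
E
python3 r.py; python3 -c "
from h import *
print(rows([-.024,-.0028,0],8)[0])"
```

```text
rim: angle 6.66 outer -y edge -231.7 n 112 x 439.3 533.9
tile [ 558.7 -106.3    6.7] n 135 22 len 97.8 in caddy [-62.4  -2. ] to trivet [-59.1  -3.9] -0.1
tcp [ 0.5566 -0.1058  0.1091] F [ 0.7 -0.1  8.5] t 7.15 q7 -2.53
tile -y edge -219.8 -> lateral offset (0 = centred) -4.1
[-0.0013, 0.0027, -0.0, 0.0, 0.0, 0.0]
```

```bash
python3 -c "
from h import *
print(rows([-.024,-.0005,0],8)[0])"
```

```text
[-0.0016, 0.0026, -0.0, 0.0, 0.0, 0.0]
```

```bash
python3 -m inch '[[-0.0016,0.0026,0.0001,0,0,0],[-0.0016,0.0026,0.0001,0,0,0],[-0.0016,0.0026,0.0001,0,0,0],[-0.0016,0.0026,0,0,0,0],[0,0,0,0,0,0]]' | grep -E "force|pos"
python3 -m inch '[[-0.0016,0.0026,0,0,0,0],[-0.0016,0.0026,0,0,0,0],[-0.0016,0.0026,0,0,0,0],[0,0,0,0,0,0]]' | grep -E "force|pos"
python3 t.py; python3 r.py
```

```text
eef_pos: [0.5437, -0.106, 0.1082]
contact_force: [0.7, -1.2, 8.1]
grip_force: 3.7
eef_pos: [0.5339, -0.1061, 0.1076]
contact_force: [0.3, -0.2, 7.0]
grip_force: 3.4
tile [ 544.1 -106.     6. ] n 134 20 len 104.8 in caddy [-76.9  -0.8] to trivet [-44.5  -4.2] 0.6
tcp [ 0.5339 -0.1061  0.1076] F [ 0.3 -0.2  7. ] t 8.05 q7 -2.52
rim: angle 6.87 outer -y edge -231.6 n 148 x 418.7 534.0
tile [ 544.1 -106.     6. ] n 134 20 len 104.8 in caddy [-76.9  -0.8] to trivet [-44.5  -4.2] 0.6
tcp [ 0.5339 -0.1061  0.1076] F [-0.2  0.6  6.6] t 8.1 q7 -2.52
tile -y edge -217.8 -> lateral offset (0 = centred) -2.2
```

```bash
python3 -m inch '[[0,0,0.0006,0,0,0],[-0.0015,0.0027,0.0001,0,0,-0.004],[-0.0015,0.0027,0.0001,0,0,-0.004],[-0.0014,0.0027,0.0001,0,0,-0.004],[-0.0014,0.0027,0,0,0,0],[0,0,0,0,0,0]]' | grep -E "force|pos"
python3 -m inch '[[-0.0014,0.0027,0.0001,0,0,0],[-0.0014,0.0027,0.0001,0,0,0],[0,0,0,0,0,0]]' | grep -E "force|pos"
python3 t.py; python3 r.py;python3 -c "
import numpy as np,cv2
cv2.imwrite('pics/w4.png',np.load('wl.npz')['a'])"
```

```text
eef_pos: [0.5214, -0.1071, 0.1065]
contact_force: [-0.3, -0.8, 5.3]
grip_force: 2.8
eef_pos: [0.5153, -0.1075, 0.1062]
contact_force: [0.5, 0.1, 7.1]
grip_force: 3.5
tile [ 514.9 -108.7    6.2] n 132 68 len 94.0 in caddy [-106.2   -1.7] to trivet [-15.3  -1.5] 0.4
tcp [ 0.5153 -0.1075  0.1062] F [0.5 0.1 7.1] t 9.0 q7 -2.49
rim: angle 6.77 outer -y edge -231.6 n 123 x 418.6 517.3
tile [ 514.9 -108.7    6.2] n 132 68 len 94.0 in caddy [-106.2   -1.7] to trivet [-15.3  -1.5] 0.4
tcp [ 0.5153 -0.1075  0.1062] F [0.3 0.7 7.1] t 9.05 q7 -2.49
tile -y edge -217.2 -> lateral offset (0 = centred) -1.6
```

View pics/w4.png

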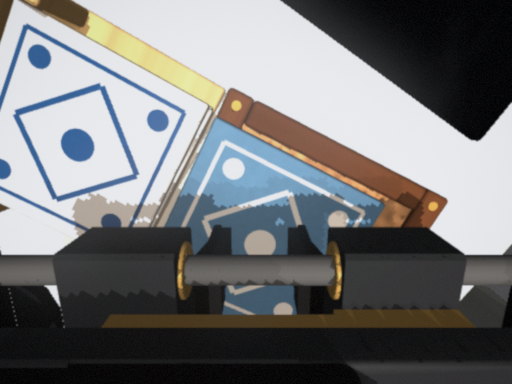

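The tile is nearly in: a thin cork strip shows along its -y edge at about (300,160), and the +x edge still rides the near rim. About 15 mm to go.

```bash
python3 -m inch '[[0,0,0.0004,0,0,0],[-0.0014,0.0027,0.0003,0,0,-0.003],[-0.0014,0.0027,0.0003,0,0,-0.003],[-0.0014,0.0027,0.0003,0,0,0],[0,0,0,0,0,0]]' | grep -E "force|pos"
python3 -m inch '[[-0.0014,0.0027,0.0003,0,0,0],[-0.0007,0.0013,0.0002,0,0,0],[0,0,0,0,0,0]]' | grep -E "force|pos"
python3 t.py; python3 r.py
```

```text
eef_pos: [0.5074, -0.1085, 0.1058]
contact_force: [2.4, 0.8, 9.4]
grip_force: 4.9
eef_pos: [0.5035, -0.109, 0.1056]
contact_force: [1.6, 0.6, 11.4]
grip_force: 5.4
tile [ 503.6 -110.2    6.4] n 132 68 len 94.2 in caddy [-117.6   -2.5] to trivet [-4. -0.] 0.2
tcp [ 0.5035 -0.109   0.1056] F [ 1.6  0.6 11.4] t 9.85 q7 -2.47
rim: angle 6.88 outer -y edge -231.5 n 105 x 418.6 506.1
tile [ 503.6 -110.2    6.4] n 132 68 len 94.2 in caddy [-117.6   -2.5] to trivet [-4. -0.] 0.2
tcp [ 0.5035 -0.109   0.1056] F [ 1.7  0.4 11.2] t 9.9 q7 -2.47
tile -y edge -217.4 -> lateral offset (0 = centred) -1.8
```

```bash
python3 -m inch '[[-0.0011,0.0011,0,0,0,0],[-0.001,0.0012,0,0,0,0],[0,0,0,0,0,0]]' | grep -E "force|pos"
python3 -m inch '[[-0.0005,0.0009,0,0,0,0],[0,0,0,0,0,0]]' | grep -E "force|pos"
python3 t.py; python3 r.py
```

```text
eef_pos: [0.4978, -0.1083, 0.1036]
contact_force: [0.4, 1.0, -0.3]
grip_force: 0.0
eef_pos: [0.4966, -0.1084, 0.1032]
contact_force: [0.3, -0.7, 3.0]
grip_force: 1.2
tile [ 499.2 -110.     6.4] n 135 76 len 94.0 in caddy [-121.9   -2.1] to trivet [ 0.4 -0.2] 0.2
tcp [ 0.4966 -0.1084  0.1032] F [ 0.3 -0.7  3. ] t 10.4 q7 -2.47
rim: angle 6.9 outer -y edge -231.5 n 97 x 418.5 499.9
tile [ 499.2 -110.     6.4] n 135 76 len 94.0 in caddy [-121.9   -2.1] to trivet [ 0.4 -0.2] 0.2
tcp [ 0.4966 -0.1084  0.1032] F [-0.5 -0.3  3.2] t 10.45 q7 -2.47
tile -y edge -216.6 -> lateral offset (0 = centred) -1.2
```

The tile has dropped in: the tips are now at 33 mm. I'll lift off and check.

```bash
python3 -m inch '[[0,0,-0.003,0,0,0],[0,0,-0.01,0,0,0],[0,0,-0.03,0,0,0],[0,0,-0.04,0,0,0],[0.03,0.02,-0.03,0,0,0],[0.04,0.02,-0.01,0,0,0],[0,0,0,0,0,0],[0,0,0,0,0,0]]' | grep -E "force|pos"
python3 - <<'E'
from r import *
s=sense();a,d=grab_frame('wrist');c=cam('wrist',s);print(rect(c,a,'blue',.033))
K,R,o=c
b,_=grab_frame('scene');print(rect(cam('scene'),b,'blue',.033))
cv2.imwrite('pics/end.png',np.hstack([a,cv2.resize(b[150:290,220:430],None,fx=1.35,fy=1.35*2,interpolation=cv2.INTER_LINEAR)[:384]]) if 0 else a)
m=cv2.inRange(cv2.cvtColor(a,cv2.COLOR_BGR2HSV),(98,90,60),(118,255,255))
v,u=np.nonzero((m>0)&(d>0));q=d[v,u];X=(R@(np.linalg.inv(K)@np.c_[u,v,np.ones(len(u))].T*q)).T+o
X=X[(abs(X[:,0]-.5)<.045)&(abs(X[:,1]+.11)<.045)]
A=np.c_[X[:,:2]-[.5,-.11],np.ones(len(X))];f=np.linalg.lstsq(A,X[:,2],rcond=None)[0];print('top plane slope,height',f.round(4),len(X))
E
```

```text
eef_pos: [0.5016, -0.1899, 0.2269]
contact_force: [-0.1, 1.4, 0.6]
grip_force: 0.0
(array([ 621.3, -102. ]), array([47.8, 48.4]), 49.38, (62, 167, 68, 61))
(array([ 498.7, -110.2]), array([ 94.1, 104.1]), 3.41, (305, 220, 61, 42))
top plane slope,height [-0.0012 -0.002   0.0329] 628
```

View pics/end.png

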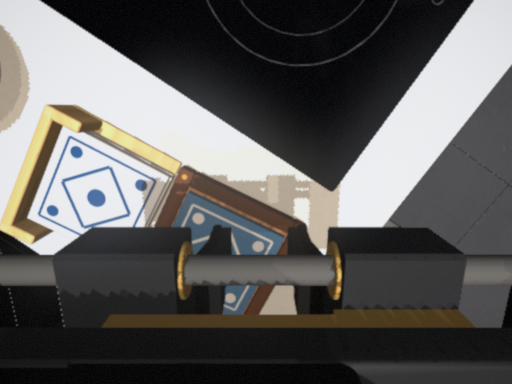

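The blue tile sits framed by the trivet's rim, around (240,240). Its top is at 32.9 mm and level within 0.002 rad, so it is seated flat. The white stack is unchanged at (97,197), and the robot is clear.

```bash
python3 -c "
from rig import *
print(close_job())"
```

```text
the job is handed in; nothing more can be done
None
```

The blue tile is seated flat in the trivet's recess, centred to about 1 mm with its top at 33 mm by camera. The white stack looked unmoved, the robot was clear of everything, and the job is handed in; no verdict came back.

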